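# Unlock the pressure cooker and hold its lid over the pot

## Robot

A 7-joint arm with a two-finger parallel gripper is mounted at the origin on a cart in front of the work surface, level with it; the furniture and walls round the work are solid. World frame = base frame: x ahead of the robot, y to its left, z up, the work surface at z = 0. Lengths are in m, angles in rad, forces in N, time in s.
With the tool pointing down it reaches from about 0.425 to 0.875 m from the base axis. Payload 8.4 kg.
Tool frame: the origin (TCP) lies on the mounting face of the last link; the fingertips stand 173 mm ahead of it and the grasp point (between the pads) lies 155 mm ahead of it (manip.tcp_to_tips is the distance from the TCP to the fingertips, in m); z points along the fingers, y is the line along which they close (so a half turn about z gives the same grasp; the last joint's range is limited). The gripper opens to 85 mm and grips with 20 to 120 N. Pads are 22 mm wide; open, the fingers measure 114 mm over their backs; the gripper's body (76 mm by 85 mm) begins 54 mm behind the grasp point. The pads swing forward as they close: fully open they stand 13 mm farther back than shut.
Start: joints at [-1.241, 0.333, 0.04, 1.465, -0.013, 1.343, -0.059], TCP at [0.27, 0.591, 0.405] pointing down, gripper open.
Joint ranges: [-2.58, 2.58], [-0.38, 2.09], [-1.3, 1.39], [0.25, 2.4], [-1.5, 4.64], [0.08, 2.09], [-2.65, 2.65]. Speed limits (rad/s): [2.22, 2.22, 2.79, 2.79, 3.14, 3.14, 3.14].

## Interface

Orientations are given as a unit quaternion [x, y, z, w].
In Python, from cell import manip gives the robot as it stands.
- The arm moves only by the shell command python3 -m creep 'ROWS'. ROWS is text: rows parted by semicolons, each of 7 numbers parted by spaces: the shift along the world's x, y, z in m, then the turn, a rotation vector about the world's x, y, z in rad, then the closure, from -1 (fully open) to 1 (shut). In form: x y z wx wy wz jaw; .... A call has 1 to 10 rows; each row shifts and turns the commanded pose from where the row before left it; what a row does not reach is not made up. A row lasts 1/8 s, in which the tool goes at most 62.5 mm and 10.7 degrees, less where a joint would pass 70% of its speed; a pose out of reach is approached as far as the arm can. A call is refused whole if a number of a shift passes 0.0625 or a number of a turn 0.188, either way. A call with a gripper value outside its range is refused whole. The fingers move at their own pace and stop on an object; the grip force is fixed at half the most. Time passes only in rows, so rows that do not move let the fingers close. It gives the time, the measured TCP pose, the force, the opening and the grip force at its end, in the units of the state.
- manip.read_state(): the state, without advancing time (a new reading comes with each control period).
- manip.get_image(name): name is "side" or "top" or "wrist"; returns a dict with "pixels" (384x512x3 uint8, red, green, blue), "fx", "fy", "cx", "cy" (pixels), "dist_coeffs" ([k1, k2, p1, p2, k3] as OpenCV has them; the pictures are not rectified), "R" (3x3) and "t" (3): a world point X has camera coordinates R X + t. Camera axes: x right, y down, z forward; pixel columns grow to the right and rows downward; lengths in m; the calibration is good to about 2 mm. A picture is of the moment at which its call begins. There is no depth.
- manip.hand_in(): hands the job in; it is judged then, once.
The state is a dict: "t": time; "qpos": joint angles; "dq": joint speeds; "effort": joint torques, N m; "tcp_pos": TCP position; "tcp_rot": TCP orientation; "ft_force": force on the tool from outside, world axes, zero at the start; "torque": the same for the moment, N m; "grip_width": finger opening in m; "finger_force": force on a finger pad.
Only numpy, scipy, OpenCV 4.12 (cv2) and the standard library are available. Lean on these libraries where they do the work, as an engineer would, in place of code of your own. Each camera call takes 0.05 s, during which the arm holds its last target. There are 200 camera calls.

## Task

The pressure cooker on the cork trivet has cooled and its pressure is gone. With the lid still down, throw the red-knobbed lock lever from the red mark round to the green mark until it clicks into its notch, which draws back the two jaws; then take the lid by its black bridge handle, lift it straight up about 8 cm and finish holding it there, still, level and centred over the pot, so that whatever drips from it falls back in. Do not put the lid down or let go of it, and leave the other things on the worktop alone.

Things in the scene. Friction and masses are not known exactly. Their poses are not given: they have to be found in the camera images.
- pressure_cooker: Steel pressure cooker on a round cork trivet, immovable. Pot 210 mm across, 232 over the rim flange; rim 132 mm above the worktop. Origin: on the worktop under its centre, z up. Black loop handles along +-y reach out 155 mm at 93 mm height. x points from the lever side to an upright fork on the rim (118 mm out, 9 mm over the rim) that holds the lid's tab. Turned up to 0.6 rad either way.
- lid: Steel lid, 228 mm across, about 0.75 kg, seated on the pot, axes along the cooker's. Origin: its centre in the rim plane (132 mm up when seated). An 11 mm deep plug sits in the pot's mouth with 4 mm play. Top 14 mm over the origin, black housing 22 mm, a 20 mm wide valve at x = 68 mm 34 mm. Jaws at y = +-124 mm hook under the rim and hold the lid down; the open lever draws them 14 mm outward.
- lid_handle (a point): Centre of the bar of the black bridge handle, on the lid's axis (centre of mass within a few mm), 78 mm above the lid's origin. The bar runs along the lid's y: 126 mm long, 24 mm wide (along x), 18 mm high, on legs at y = +-56 mm, each 14 mm thick; 30 mm free under it between the legs, over the lever's hub. Grasp across x from above. Axes as the lid's.
- lever_knob (a point): Centre of the top face of the red upright knob at the end of the lock lever, 62 mm above the lid's origin, 82 mm from the lid's axis, which is the pivot. Knob: 18 mm diameter, 28 mm free above the flat steel arm (14 mm wide, top 34 mm above the lid's origin). Pinch it from above or push it from the side; the lid lies some 17 mm under the arm.
- lock_lever (a joint): Lever angle about the lid's vertical axis, rad, anticlockwise from above. 0: locked notch, red mark, lever points from the centre along (-0.853, 0.523) in the lid's x, y. 1.10: open notch, green mark, along (-0.853, -0.523). A sprung ball clicks over a ridge out of and into each notch (3 to 5 N at the knob), seats within 0.1 rad of it; between, the lever stays put. Stops at -0.04, 1.14.
- mug: Small white patterned cup, 62x88x50 mm, bystander at the back.
- onion: Red onion, 78 mm, bystander at the right.
- lemon: Lemon, 72 mm, bystander at the back right.
- garlic: Garlic bulb, 60 mm, bystander at the back right.
- tasting_spoon: Steel spoon, 196x42x13 mm, bystander lying at the right.
- fork: Steel fork, 198x27x13 mm, bystander lying at the far right.
- moka_pot: Aluminium moka pot, 94x155x174 mm, bystander at the back left of the cooker. Origin under it.

How it is judged:
By the outcome, as a careful person would: the job done as asked, in the order asked, and still so for the second after the job is handed in, while the arm keeps its last pose, push and grip.
It also fails if it takes over 48 s, if anything falls off the work surface, if the arm or the gripper's body presses on something with over 40 N, if the wrist force passes 120 N, or if a joint passes its speed limit or range.

## Working session

There is one attempt and no reset: what is moved stays moved. The work goes in short steps, Python scripts to look and compute and a shell command to move; the robot and the scene stay as the last step left them, time stands still between calls to the robot, and variables do not carry over. Pictures are saved under pics/ and viewed, at most 10 in all, crops included, and the job is handed in when it is done.

```bash
mkdir -p pics
cat > h.py <<'E'
import numpy as np, cv2
from cell import manip
def K(im): return np.array([[im['fx'],0,im['cx']],[0,im['fy'],im['cy']],[0,0,1.]])
def grab(n,f):
    im=manip.get_image(n); cv2.imwrite(f,im['pixels'][:,:,::-1]); 
    import pickle; pickle.dump(im,open(f+'.pkl','wb')); return im
def ray(im,u,v):
    p=cv2.undistortPoints(np.array([[[u,v]]],float),K(im),np.array(im['dist_coeffs']))[0,0]
    R=np.array(im['R']);d=R.T@np.array([p[0],p[1],1]);o=-R.T@np.array(im['t']);return o,d
def atz(im,u,v,z):
    o,d=ray(im,u,v);return o+d*(z-o[2])/d[2]
def proj(im,P):
    return cv2.projectPoints(np.array(P,float).reshape(-1,3),cv2.Rodrigues(np.array(im['R']))[0],np.array(im['t'],float),K(im),np.array(im['dist_coeffs']))[0][:,0]
E
python3 - <<'E'
from h import *
a=grab('top','pics/t0.png');b=grab('side','pics/s0.png')
c=np.vstack([a['pixels'],b['pixels']])[:,:,::-1]
cv2.imwrite('pics/both.png',np.hstack([a['pixels'],b['pixels']])[:,:,::-1])
for i in(a,b):print(-np.array(i['R']).T@np.array(i['t']))
s=manip.read_state();print(s)
E
python3 -c "
import cv2
a=cv2.imread('pics/t0.png');cv2.imwrite('pics/t0b.png',cv2.resize(a,(800,600)))
a=cv2.imread('pics/s0.png');cv2.imwrite('pics/s0b.png',cv2.resize(a,(800,600)))"
```

```text
[ 0.48860181 -0.30804859  1.00206789]
[0.6213075  0.21166935 0.9752724 ]
{'t': 0.1, 'qpos': array([-1.24121971,  0.33386199,  0.03988301,  1.46617756, -0.0134042 ,
        1.34332313, -0.05852249]), 'dq': array([ 0.00040895, -0.002733  , -0.00213532,  0.00014156,  0.00144661,
       -0.00022992,  0.00093537]), 'effort': array([ 2.96518381e-03, -6.60015178e+01,  1.36968479e+00, -4.06474829e+01,
        1.71733130e-02,  8.81725136e-03,  6.61050990e-05]), 'tcp_pos': array([0.27018847, 0.59100895, 0.40389868]), 'tcp_rot': array([ 2.12773242e-01,  9.77101316e-01, -7.43766616e-04, -1.10811347e-04]), 'ft_force': array([ 0.91683558,  0.32249971, -0.1342498 ]), 'torque': array([ 0.00101446, -0.01110978, -0.04414028]), 'finger_force': 0.0, 'grip_width': 0.08548100257024381}
```

View pics/t0b.png

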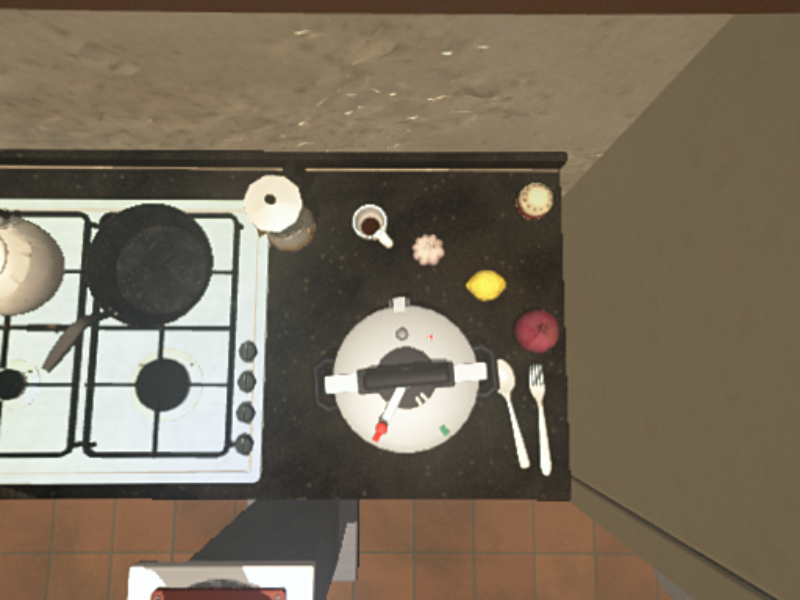

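View pics/s0b.png

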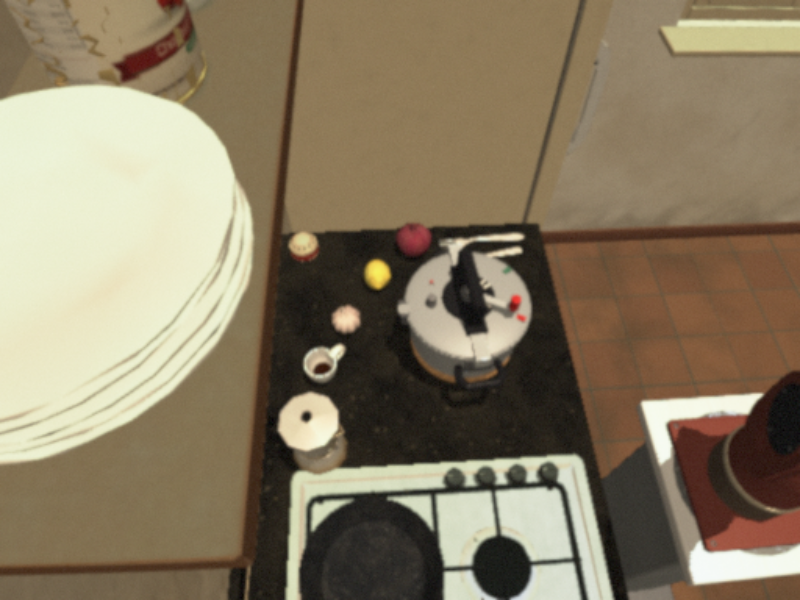

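The top picture shows the cooker centred near (405,375) in the 800x600 view. The lever's red knob is at about (380,432) and the green mark at (445,430). I'll crop in for accuracy.

Run:
```python
import cv2,numpy as np
a=cv2.imread('pics/t0.png')[184:304,195:325]
b=cv2.imread('pics/s0.png')[150:260,250:350]
A=cv2.resize(a,None,fx=4,fy=4,interpolation=cv2.INTER_CUBIC);B=cv2.resize(b,None,fx=2.6,fy=4.36)
cv2.imwrite('pics/c1.png',np.hstack([A,cv2.resize(b,(272,480))*0+0])[:, :520])
cv2.imwrite('pics/c2.png',cv2.resize(b,None,fx=5,fy=5,interpolation=cv2.INTER_CUBIC))
```

```text
(no output)
```

View pics/c1.png

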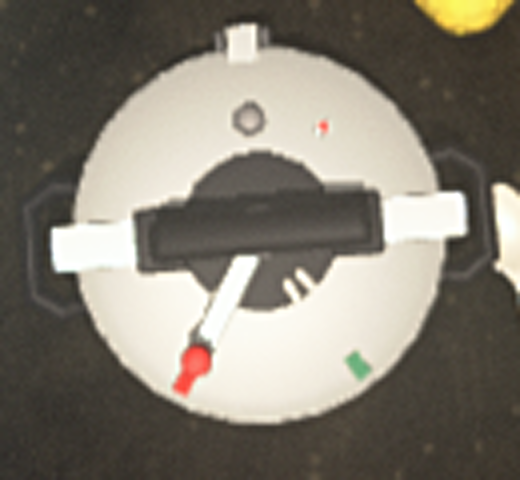

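View pics/c2.png

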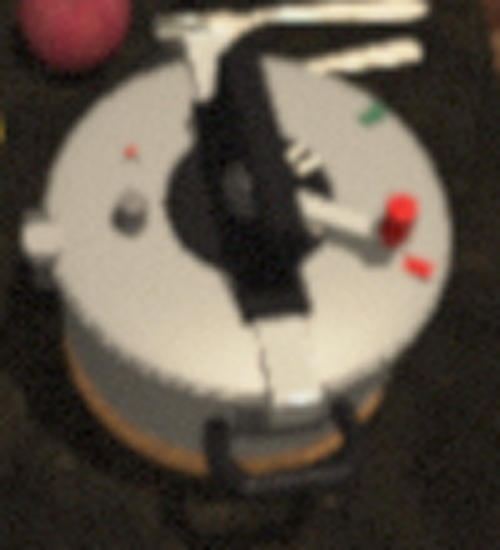

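```bash
cat > fit.py <<'E'
from h import *
import pickle
from scipy.optimize import least_squares
a=pickle.load(open('pics/t0.png.pkl','rb'));b=pickle.load(open('pics/s0.png.pkl','rb'))
T=lambda u,v:(195+(u-1.5)/4,184+(v-1.5)/4); S=lambda u,v:(250+(u-2)/5,150+(v-2)/5)
kn=(-.07,.0429,.194);va=(68e-3,0,.166);hb=(0,0,.219)
obs=[(a,T(197,360),kn),(a,T(249,118),va),(a,T(258,222),hb),(b,S(402,205),kn),(b,S(132,201),va)]
def W(p,P):
    c,s=np.cos(p[2]),np.sin(p[2]);x,y,z=P;return [p[0]+c*x-s*y,p[1]+s*x+c*y,z]
f=lambda p:np.concatenate([proj(i,W(p,P))[0]-m for i,m,P in obs])
r=least_squares(f,[.6,-.3,0],loss='soft_l1');print(r.x,f(r.x).reshape(-1,2).round(2))
p=r.x
for n in ['t','s']:
    im=a if n=='t' else b
    print(n,proj(im,[W(p,P) for P in [(0,0,.132),(-.07,-.0429,.194),(0,.063,.219),(0,-.063,.219)]]).round(1).tolist())
print('edge centre', atz(a,*T(259,234),.140))
print('knob',W(p,kn),'open',W(p,(-.07,-.0429,.194)),'handle',W(p,(0,0,.21)))
E
python3 fit.py
```

```text
[ 0.47930442 -0.31843514  0.10012911] [[-0.15  0.06]
 [-0.29 -0.67]
 [ 0.5   1.96]
 [-0.18  0.04]
 [-0.39  0.09]]
t [[259.2, 240.7], [281.2, 270.0], [231.5, 243.8], [287.7, 238.4]]
s [[298.5, 193.2], [321.7, 165.2], [307.1, 195.5], [296.5, 157.1]]
edge centre [ 0.47582833 -0.31887469  0.14      ]
knob [np.float64(0.4053666682503379), np.float64(-0.28274734205396845), 0.194] open [np.float64(0.41394339747209025), np.float64(-0.36811759282000955), 0.194] handle [np.float64(0.47930442159807746), np.float64(-0.31843513590409084), 0.21]
```

The fit is consistent: the cooker is at (0.479, -0.318), yaw 0.10, with the rim-edge circle agreeing to about 3 mm. I'll swing the arm over along an arc.

```bash
python3 -m creep '0.05 -0.04 0.005 0 0 -0.18 -1;0.05 -0.04 0.005 0 0 -0.18 -1;0.05 -0.04 0.005 0 0 -0.18 -1;0.05 -0.04 0.005 0 0 -0.18 -1;0.05 -0.04 0 0 0 -0.18 -1;0.01 -0.06 0 0 0 -0.18 -1;0.01 -0.06 0 0 0 -0.18 -1;0.01 -0.06 0 0 0 -0.18 -1;0.01 -0.06 0 0 0 -0.18 -1;0.01 -0.06 0 0 0 -0.18 -1'
python3 -m creep '-0.025 -0.06 0 0 0 -0.13 -1;-0.025 -0.06 0 0 0 -0.13 -1;-0.025 -0.06 0 0 0 -0.13 -0.5;-0.025 -0.06 0 0 0 -0.13 0;-0.025 -0.06 0 0 0 -0.13 0.3;-0.025 -0.05 0 0 0 -0.13 0.3;0 0 0 0 0 0 0.3;0 0 0 0 0 0 0.3'
cat > st.py <<'E'
from h import *
from scipy.spatial.transform import Rotation as Ro
s=manip.read_state();R=Ro.from_quat(s['tcp_rot']).as_matrix()
print(s['t'],s['tcp_pos'].round(4),'yang',np.arctan2(R[1,1],R[0,1]).round(3),'z',R[:,2].round(3),s['qpos'].round(2),s['grip_width'],s['ft_force'].round(1),s['finger_force'])
E
python3 st.py; python3 -c "
from h import *
a=grab('wrist','pics/w1.png');cv2.imwrite('pics/w1b.png',cv2.resize(a['pixels'][:,:,::-1],(800,600)))"
```

```text
t: 1.35
tcp_pos: [0.5636, 0.0944, 0.424]
tcp_rot: [0.899, 0.438, -0.0, -0.0]
ft_force: [-0.0, 0.3, -0.0]
grip_width: 0.0857
finger_force: 0.0
t: 2.35
tcp_pos: [0.4186, -0.2416, 0.424]
tcp_rot: [0.998, 0.067, -0.0, -0.0]
ft_force: [-0.6, -0.7, 0.8]
grip_width: 0.0298
finger_force: 0.0
2.35 [ 0.4186 -0.2416  0.424 ] yang -1.437 z [-0.     0.001 -1.   ] [-0.47 -0.09  0.87  1.86  0.07  1.34 -1.05] 0.029775552328801174 [-0.6 -0.7  0.8] 0.0
```

View pics/w1b.png

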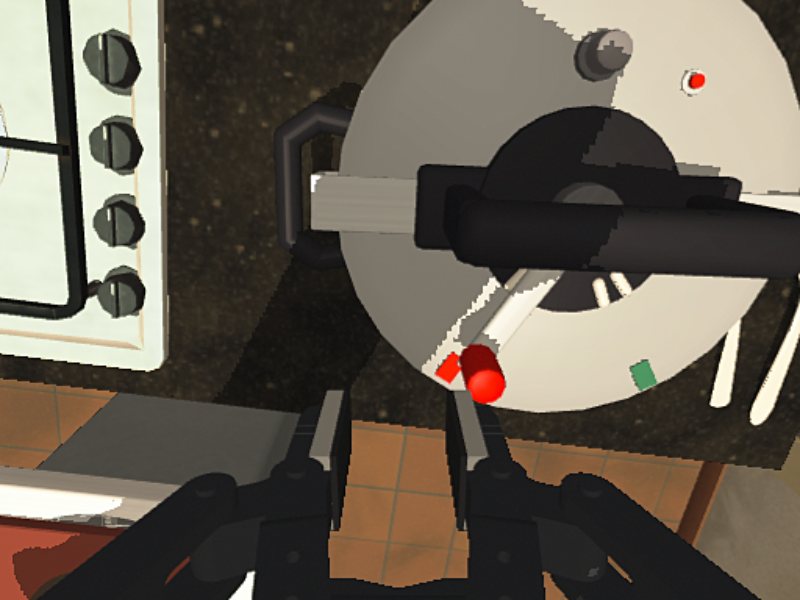

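The wrist view shows the knob top at (487,387), the valve top at about (612,47) and the bar's front-left end near (465,235). I'll refit the pose with these.

```bash
cat >> fit.py <<'E'
print('--- with wrist')
w=pickle.load(open('pics/w1.png.pkl','rb'));V=lambda u,v:((u-.28)/1.5625,(v-.28)/1.5625)
for q,z in (((487,387),.194),((612,47),.166)): print(atz(w,*V(*q),z),W(p,kn if z>.17 else va))
obs[2]=(a,T(258,228),hb)
obs+= [(w,V(487,387),kn),(w,V(612,47),va)]
r=least_squares(f,p,loss='soft_l1');p=r.x;print(p,f(p).reshape(-1,2).round(2).tolist())
print('pred bar corners',(proj(w,[W(p,P) for P in [(-.012,.063,.219),(.012,.063,.219),(-.012,-.063,.219),(-.012,.063,.201)]])*1.5625).round().tolist())
print('handle',W(p,(0,0,.21)))
for t in np.linspace(0,1.14,7):
    an=np.arctan2(.523,-.853)+t; print(t.round(2),np.round(W(p,(.082*np.cos(an),.082*np.sin(an),.194)),4))
E
python3 fit.py|sed -n '/---/,$p'
```

```text
--- with wrist
[ 0.40489328 -0.28306979  0.194     ] [np.float64(0.4053666682503379), np.float64(-0.28274734205396845), 0.194]
[ 0.54595856 -0.31105046  0.166     ] [np.float64(0.5469638277996018), np.float64(-0.3116377281292755), 0.166]
[ 0.47863986 -0.318295    0.10535577] [[-0.05, 0.44], [-0.49, -0.38], [0.44, 0.76], [0.12, -0.05], [-0.12, 0.23], [-0.22, 0.48], [0.28, -0.52]]
pred bar corners [[455.0, 271.0], [459.0, 201.0], [813.0, 281.0], [450.0, 259.0]]
handle [np.float64(0.47863985599742553), np.float64(-0.31829500345750766), 0.21]
0.0 [ 0.4046 -0.283   0.194 ]
0.19 [ 0.3993 -0.2976  0.194 ]
0.38 [ 0.3968 -0.313   0.194 ]
0.57 [ 0.3973 -0.3285  0.194 ]
0.76 [ 0.4007 -0.3437  0.194 ]
0.95 [ 0.4069 -0.358   0.194 ]
1.14 [ 0.4157 -0.3708  0.194 ]
```

```bash
python3 -m creep '-0.014 -0.0415 0 0 0 -0.03 0.3;0 0 0 0 0 0 0.3;0 0 0 0 0 0 0.3;0 0 0 0 0 0 0.3'; python3 st.py
```

```text
t: 2.9
tcp_pos: [0.4053, -0.2822, 0.424]
tcp_rot: [0.999, 0.053, -0.0, -0.0]
ft_force: [-0.0, -0.2, 0.7]
grip_width: 0.0301
finger_force: 0.0
2.9 [ 0.4053 -0.2822  0.424 ] yang -1.465 z [-0.  0. -1.] [-0.44 -0.05  0.94  1.84  0.04  1.33 -0.97] 0.030130666470862183 [-0.  -0.2  0.7] 0.0
```

```bash
python3 -m creep '-0.0005 -0.001 -0.03 0 0 0 0.3;0 0 -0.02 0 0 0 0.3;0 0 -0.015 0 0 0 0.3;0 0 -0.007 0 0 0 0.3;0 0 -0.006 0 0 0 0.3;0 0 0 0 0 0 0.3;0 0 0 0 0 0 0.45;0 0 0 0 0 0 0.45'; python3 st.py; python3 -c "
from h import *
a=grab('wrist','pics/w2.png');cv2.imwrite('pics/w2b.png',cv2.resize(a['pixels'][:,:,::-1],(640,480)))"
```

```text
t: 3.9
tcp_pos: [0.4041, -0.2847, 0.3465]
tcp_rot: [0.999, 0.051, 0.0, 0.0]
ft_force: [0.0, -0.1, 0.7]
grip_width: 0.0235
finger_force: 0.0
3.9 [ 0.4041 -0.2847  0.3465] yang -1.468 z [ 0.001 -0.    -1.   ] [-0.41  0.05  0.98  1.95 -0.04  1.17 -0.88] 0.023507025444185568 [ 0.  -0.1  0.7] 0.0
```

View pics/w2b.png

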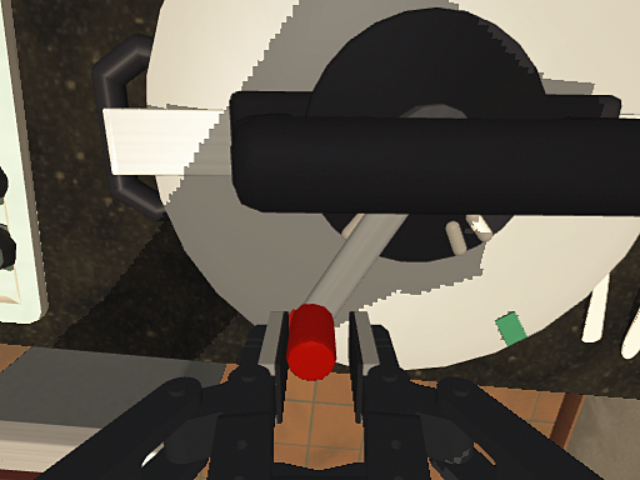

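The knob (312,355) sits between the pads. Next I throw the lever along its arc.

```bash
python3 -m creep '-0.004 -0.011 0 0 0 0 0.45;-0.0025 -0.011 0 0 0 0 0.45;-0.001 -0.011 0 0 0 0 0.45;0.0005 -0.011 0 0 0 0 0.45;0.0025 -0.011 0 0 0 0 0.45;0.004 -0.011 0 0 0 0 0.45;0.0055 -0.011 0 0 0 0 0.45;0.0075 -0.01 0 0 0 0 0.45;0 0 0 0 0 0 0.45;0 0 0 0 0 0 0.45'; python3 st.py; python3 -c "
from h import *
a=grab('wrist','pics/w3.png');cv2.imwrite('pics/w3b.png',cv2.resize(a['pixels'][:,:,::-1],(640,480)))"
```

```text
t: 5.2
tcp_pos: [0.4165, -0.3716, 0.3461]
tcp_rot: [0.999, 0.051, -0.0, 0.0]
ft_force: [-0.9, 0.4, 0.1]
grip_width: 0.0233
finger_force: 0.0
5.2 [ 0.4165 -0.3716  0.3461] yang -1.468 z [-0. -0. -1.] [-0.2   0.28  1.    1.81 -0.25  1.19 -0.59] 0.023345443577491347 [-0.9  0.4  0.1] 0.0
```

View pics/w3b.png

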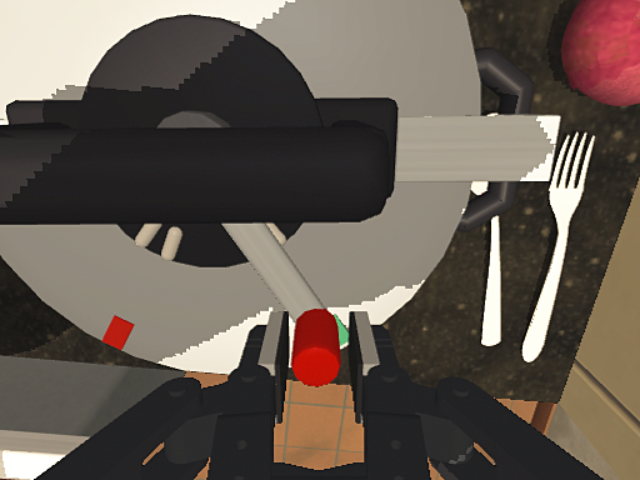

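```bash
cat > lev.py <<'E'
from h import *; import pickle,sys
w=pickle.load(open(sys.argv[1],'rb'));k=float(sys.argv[4]);P=atz(w,float(sys.argv[2])/k,float(sys.argv[3])/k,.194)
d=P[:2]-[.4786,-.3183];print(P,np.hypot(*d),(np.arctan2(d[1],d[0])-.105-np.arctan2(.523,-.853))%(2*np.pi))
E
python3 lev.py pics/w3.png.pkl 317 366 1.25
```

```text
[ 0.41604579 -0.37226758  0.194     ] 0.08261675518566723 1.1568580013720169
```

```bash
python3 -m creep '0 0 0.02 0 0 0 0.45;0 0 0.04 0 0 0 0.45;0 0 0.04 0 0 0 0.45;0.007 0.006 0 0 0 0.175 0;0.007 0.006 0 0 0 0.175 -0.2;0.007 0.006 0 0 0 0.175 -0.3;0.007 0.006 0 0 0 0.175 -0.3;0.007 0.006 0 0 0 0.175 -0.3;0.007 0.006 0 0 0 0.175 -0.3;0.007 0.006 0 0 0 0.175 -0.3'; python3 -m creep '0.007 0.006 0 0 0 0.174 -0.3;0.006 0.0055 0 0 0 0.174 -0.3;0 0 0 0 0 0 -0.3;0 0 0 0 0 0 -0.3;0 0 0 0 0 0 -0.3'; python3 st.py; python3 -c "
from h import *
a=grab('wrist','pics/w4.png');cv2.imwrite('pics/w4b.png',cv2.resize(a['pixels'][:,:,::-1],(640,480)));grab('top','pics/t4.png')
b=grab('side','pics/s4.png')['pixels'][130:270,240:360,::-1]
cv2.imwrite('pics/m4.png',np.hstack([cv2.resize(a['pixels'][:,:,::-1],(400,300)),cv2.resize(b,(257,300))]))"
```

```text
t: 6.5
tcp_pos: [0.4654, -0.3294, 0.4479]
tcp_rot: [0.786, 0.618, 0.0, 0.001]
ft_force: [0.5, 0.6, -0.4]
grip_width: 0.0551
finger_force: 0.0
t: 7.12
tcp_pos: [0.4781, -0.3184, 0.4466]
tcp_rot: [0.67, 0.742, 0.0, 0.0]
ft_force: [-0.4, 0.5, 0.2]
grip_width: 0.0556
finger_force: 0.0
7.125 [ 0.4781 -0.3184  0.4466] yang 0.102 z [ 0. -0. -1.] [-0.16  0.19  0.78  1.62 -0.13  1.39  0.74] 0.05555518794496377 [-0.4  0.5  0.2] 0.0
```

View pics/w4b.png

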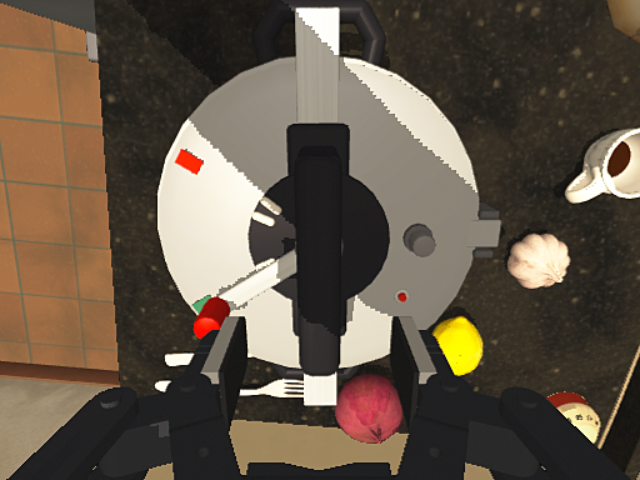

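```bash
python3 lev.py pics/w4.png.pkl 208 326 1.25;  python3 -m creep '0 0 -0.03 0 0 0 -0.3;0 0 -0.025 0 0 0 -0.3;0 0 -0.015 0 0 0 -0.3;0 0 -0.008 0 0 0 -0.3;0 0 -0.006 0 0 0 -0.3;0 0 0 0 0 0 -0.3;0 0 0 0 0 0 -0.3'; python3 st.py
```

```text
[ 0.41600482 -0.36858973  0.194     ] 0.08029454174036865 1.121836151738954
t: 8.15
tcp_pos: [0.4786, -0.3182, 0.3627]
tcp_rot: [0.669, 0.743, 0.0, 0.0]
ft_force: [-0.5, -0.1, 0.2]
grip_width: 0.0556
finger_force: 0.0
8.15 [ 0.4786 -0.3182  0.3627] yang 0.105 z [ 0.001 -0.    -1.   ] [-0.14  0.25  0.77  1.74 -0.18  1.22  0.78] 0.05555178300772192 [-0.5 -0.1  0.2] 0.0
```

```bash
python3 -m creep '0 0 0 0 0 0 0.3;0 0 0 0 0 0 1;0 0 0 0 0 0 1;0 0 0 0 0 0 1;0 0 0 0 0 0 1;0 0 0 0 0 0 1'; python3 st.py; python3 -m creep '0 0 0.003 0 0 0 1;0 0 0.004 0 0 0 1;0 0 0.004 0 0 0 1;0 0 0 0 0 0 1;0 0 0 0 0 0 1';python3 st.py
```

```text
t: 8.9
tcp_pos: [0.4784, -0.3182, 0.3626]
tcp_rot: [0.669, 0.743, 0.0, -0.0]
ft_force: [-2.6, 1.6, 5.7]
grip_width: 0.0231
finger_force: 59.6
8.9 [ 0.4784 -0.3182  0.3626] yang 0.105 z [ 0.  0. -1.] [-0.14  0.25  0.77  1.74 -0.18  1.22  0.78] 0.023099897123386212 [-2.6  1.6  5.7] 59.625118374824524
t: 9.52
tcp_pos: [0.4785, -0.318, 0.373]
tcp_rot: [0.669, 0.743, -0.0, -0.0]
ft_force: [0.1, -0.3, -6.6]
grip_width: 0.0235
finger_force: 59.1
9.525 [ 0.4785 -0.318   0.373 ] yang 0.105 z [-0.  0. -1.] [-0.14  0.24  0.77  1.73 -0.18  1.24  0.77] 0.02351253464376527 [ 0.1 -0.3 -6.6] 59.1198867559433
```

The lid is off its seat, with only its own weight on the wrist. I lift the rest of the way.

```bash
python3 -m creep '0 0 0.006 0 0 0 1;0 0 0.01 0 0 0 1;0 0 0.012 0 0 0 1;0 0 0.013 0 0 0 1;0 0 0.013 0 0 0 1;0 0 0.01 0 0 0 1;0 0 0.006 0 0 0 1;0 0 0 0 0 0 1;0 0 0 0 0 0 1;0 0 0 0 0 0 1'; python3 st.py; python3 -c "
from h import *
a=grab('wrist','pics/w5.png');b=grab('side','pics/s5.png')['pixels'][110:270,230:370,::-1]
cv2.imwrite('pics/m5.png',np.hstack([cv2.resize(a['pixels'][:,:,::-1],(440,330)),cv2.resize(b,(360,411))[:330]]))"
```

```text
t: 10.78
tcp_pos: [0.4785, -0.318, 0.4427]
tcp_rot: [0.669, 0.743, -0.0, -0.0]
ft_force: [-0.3, 0.3, -6.4]
grip_width: 0.0229
finger_force: 59.4
10.775 [ 0.4785 -0.318   0.4427] yang 0.105 z [-0.001  0.    -1.   ] [-0.16  0.19  0.78  1.63 -0.14  1.38  0.74] 0.022940705195059023 [-0.3  0.3 -6.4] 59.35132920742035
```

View pics/m5.png

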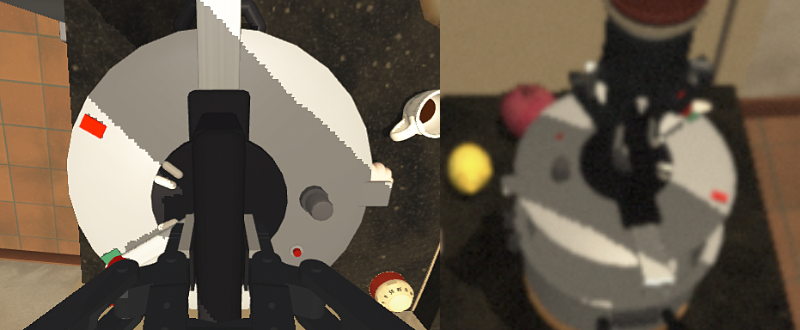

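Run:
```python
from h import *; import pickle
a=pickle.load(open('pics/w4.png.pkl','rb'));b=pickle.load(open('pics/w5.png.pkl','rb'))
for n,u,v,z,x,y in(('red',189,161,.146,93,126),('ind',402,296,.150,297,252)):
    P=atz(a,u/1.25,v/1.25,z);P[2]+=.08
    print(n,P,'pred',proj(b,P)[0].round(1),'seen',(x/.859,y/.859))
s=manip.read_state();print(s['torque'],abs(s['dq']).max())
```

```text
red [ 0.39022451 -0.27735531  0.226     ] pred [107.2 147.6] seen (108.26542491268917, 146.68218859138534)
ind [ 0.54247027 -0.35658412  0.23      ] pred [346.1 294.1] seen (345.7508731082654, 293.3643771827707)
[ 0.02443142 -0.01884217 -0.08588972] 0.0028869092695049713
```

The lid is up 80 mm, level to within about 1 px, centred and still, with the lever at the green mark. I hand it in.

```bash
python3 -c "
from cell import manip
print(manip.hand_in())"
```

```text
the job is handed in; nothing more can be done
None
```

The lever was thrown to its open notch with the lid still down. The lid is now held by its handle 80 mm above the pot, level, centred and still, and the job is handed in at about 11 s; no verdict was returned.

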